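# Load three button loggers into the reader tray, one per working well

### The job

Load the three round button loggers into the reader tray for reading, one in each of three wells: slide each along the deck onto a well's pad without picking it up, and press it down gently until it is fully home on its stop. One of the four pads is seized and only pressing tells which: do not force it (a light push of 10 to 20 N is enough for a good one), slide that logger on to another well instead. Leave the vial, the thermometer and the tape roll beside the tray where they are.

Things in the scene. Friction and masses are not known exactly. Their poses are not given: they have to be found in the camera images.
- reader_tray: flat grey reader tray fixed to the table, 170 mm (its x, away from the robot) by 236 mm (its y), deck 26 mm above its underside, with a rim 5 mm wide and 5 mm high round the deck; origin at the centre of its underside. The four wells lie in a row at tray x = +0.040. A logger fully home stands 3 mm above the deck.
- well_1 (a point): centre of the mouth of well 1 (of 4, numbered from the tray's -y end), at deck height. Round, 44 mm across; the next is 52 mm on along the tray's y. Closed by a metal contact pad that starts flush with the deck, so loggers slide over it. A working pad has a friction brake (under 10 N): pressed, it sinks 13 mm to its stop and stays. The seized pad looks alike and does not move.
- well_2 (a point): centre of the mouth of well 2 (of 4, numbered from the tray's -y end), at deck height. Round, 44 mm across; the next is 52 mm on along the tray's y. Closed by a metal contact pad that starts flush with the deck, so loggers slide over it. A working pad has a friction brake (under 10 N): pressed, it sinks 13 mm to its stop and stays. The seized pad looks alike and does not move.
- well_3 (a point): centre of the mouth of well 3 (of 4, numbered from the tray's -y end), at deck height. Round, 44 mm across; the next is 52 mm on along the tray's y. Closed by a metal contact pad that starts flush with the deck, so loggers slide over it. A working pad has a friction brake (under 10 N): pressed, it sinks 13 mm to its stop and stays. The seized pad looks alike and does not move.
- well_4 (a point): centre of the mouth of well 4 (of 4, numbered from the tray's -y end), at deck height. Round, 44 mm across; the next is 52 mm on along the tray's y. Closed by a metal contact pad that starts flush with the deck, so loggers slide over it. A working pad has a friction brake (under 10 N): pressed, it sinks 13 mm to its stop and stays. The seized pad looks alike and does not move.
- logger_1: button temperature logger: flat round white disc with a dark band round its edge, 34 mm across, 16 mm thick, 40 g; origin at the centre of its underside, z up. At the start it lies flat on the tray's deck, in front of the row of wells. The three loggers are alike.
- logger_2: button temperature logger: flat round white disc with a dark band round its edge, 34 mm across, 16 mm thick, 40 g; origin at the centre of its underside, z up. At the start it lies flat on the tray's deck, in front of the row of wells. The three loggers are alike.
- logger_3: button temperature logger: flat round white disc with a dark band round its edge, 34 mm across, 16 mm thick, 40 g; origin at the centre of its underside, z up. At the start it lies flat on the tray's deck, in front of the row of wells. The three loggers are alike.
- vial_near: small capped glass vial standing behind the tray, 21 mm across, 55 mm high; origin at the centre of its underside; bystander
- thermo_logger: white box-shaped thermometer lying behind the tray, 56 x 95 x 20 mm; origin at the centre of its underside; bystander
- tape_roll: roll of black tape lying at the +y side of the tray, 62 mm across, 19 mm high; origin at the centre of its underside; bystander

How it is judged:
By the outcome, as a careful person would: the job done as asked, in the order asked, and still so for the second after the job is handed in, with the robot touching nothing.
It also fails if it takes over 72 s, if anything falls off the work surface, if the arm or the gripper's body presses on something with over 40 N, if the wrist force passes 120 N, or if a joint passes its speed limit or range.

### The arm

A 6-joint arm with a two-finger parallel gripper is mounted at the origin on a cart in front of the work surface, level with it; the furniture and walls round the work are solid. World frame = base frame: x ahead of the robot, y to its left, z up, the work surface at z = 0. Lengths are in m, angles in rad, forces in N, time in s.
With the tool pointing down it reaches from about 0.4 to 0.825 m from the base axis. Payload 7 kg.
Tool frame: the origin (TCP) lies at the very end of the fingers, on their centre line; the grasp point (between the pads) lies 19 mm behind it; z points along the fingers, y is the line along which they close (so a half turn about z gives the same grasp; the last joint's range is limited). The gripper opens to 88 mm and grips with 3 to 60 N. Pads are 19 mm wide; open, the fingers measure 130 mm over their backs; the gripper's body (78 mm by 193 mm) begins 47 mm behind the grasp point.
Start: joints at [-0.824, 0.359, 0.012, 0, -1.224, -0.288], TCP at [0.299, -0.605, 0.227] pointing down, gripper open.
Joint ranges: [-3.07, 3.07], [-1.43, 2.12], [-1.02, 1.25], [-3.03, 1.67], [-3.05, -0], [-3.03, 3.03]. Speed limits (rad/s): [2.39, 2.39, 3.01, 3.14, 3.14, 3.14].

### API

Orientations are given as a unit quaternion [w, x, y, z].
In Python, from workcell import manip gives the robot as it stands.
- The arm moves only by the tool arm_command, never from a script. Its argument "rows" is a list of rows, each a list of 3 entries, a list of its own where there are three numbers: the opening, from -1 (shut) to 1 (fully open), then the shift along the tool's x, y, z each as a share of 0.025 m, from -1 to 1, then the turn, a rotation vector about the tool's x, y, z each as a share of 8 degrees, from -1 to 1. A call has 1 to 20 rows; each row shifts and turns the commanded pose from where the row before left it, along the tool's axes as they then stand; what a row does not reach is not made up. A row lasts 1/8 s, in which the tool goes at most 62.5 mm and 10.7 degrees, less where a joint would pass 70% of its speed; a pose out of reach is approached as far as the arm can. A call with a number of a shift or a turn outside -1 to 1 is refused whole. A call with a gripper value outside its range is refused whole. The fingers move at their own pace and stop on an object; "newtons" is the grip in N (left out, the last holds). Time passes only in rows, so rows that do not move let the fingers close. It gives the time, the measured TCP pose, the force, the opening and the grip force at its end, in the units of the state.
- manip.observe(): the state, without advancing time (a new reading comes with each control period).
- manip.camera(name): name is "side" or "top"; returns the picture (384x512x3 uint8, blue, green, red); there is no depth.
- manip.camera_info(name): a dict with "camera_matrix" (3x3 intrinsics, pixels), "D" ([k1, k2, p1, p2, k3] as OpenCV has them; the pictures are not rectified), "R" (3x3) and "t" (3): a world point X has camera coordinates R X + t. Camera axes: x right, y down, z forward; pixel columns grow to the right and rows downward; lengths in m; the calibration is good to about 2 mm. A picture is of the moment at which its call begins. camera_info takes no time and is no camera call.
- manip.job_done(): hands the job in; it is judged then, once.
Trained networks look in the newest picture that a camera, given by its name, has taken for a name from the list of things; names that differ only in an ending like _2 or _b are one class to them, and where a whole thing is asked for, a point or a joint stands for the part that bears it (a point fixed in the world has none). Each returns a list of dicts, best first, with "confidence" (0 to 1); they miss things now and then, are a little off and sometimes report something else, mostly with a low value. They report only what shows in the picture. A call takes as long as a camera call.
- manip.recognise(camera, name): "extent" ([left, top, right, bottom] in pixels, round what is visible of it).
- manip.trace(camera, name): "region" (384x512 bool, what is visible of it) and "extent" ([left, top, right, bottom] in pixels, round what is visible of it).
The state is a dict: "time_s": time; "qpos": joint angles; "joint_velocities": joint speeds; "joint_efforts": joint torques, N m; "tool_pos": TCP position; "ee_rot": TCP orientation; "force": force on the tool from outside, world axes, zero at the start; "wrist_torque": the same for the moment, N m; "gripper_width": finger opening in m; "finger_force": force on a finger pad.
Only numpy, scipy, OpenCV 4.12 (cv2) and the standard library are available. Lean on these libraries where they do the work, as an engineer would, in place of code of your own. Each camera call takes 0.05 s, during which the arm holds its last target. There are 200 camera calls.

## Working session

There is one attempt and no reset: what is moved stays moved. The work goes in short steps, Python scripts to look and compute and a tool call to move; the robot and the scene stay as the last step left them, time stands still between calls to the robot, and variables do not carry over. Pictures are saved under pics/ and viewed, at most 10 in all, crops included, and the job is handed in when it is done.

Besides the shell and the picture viewer there is one more tool, called after "Request:" as a command line: name --argument value ..., lists and objects as JSON in quotes. arm_command: Moves the arm, as the interface text tells. Its arguments: {"type":"object","properties":{"rows":{"type":"array","items":{"type":"array"}},"newtons":{"type":"number"}},"required":["rows"]}

```bash
mkdir -p pics; ls
cat > h.py <<'E'
from workcell import manip
import numpy as np, cv2
def ray(c,uv):
    i=manip.camera_info(c);K=np.array(i["camera_matrix"]);D=np.array(i["D"]);R=np.array(i["R"]);t=np.array(i["t"])
    p=cv2.undistortPoints(np.array(uv,float).reshape(-1,1,2),K,D).reshape(-1,2)
    return -R.T@t,(np.c_[p,np.ones(len(p))])@R
def onz(c,uv,z):
    o,d=ray(c,uv);return o+d*((z-o[2])/d[:,2])[:,None]
def proj(c,X):
    i=manip.camera_info(c)
    return cv2.projectPoints(np.array(X,float).reshape(-1,1,3),cv2.Rodrigues(np.array(i["R"]))[0],np.array(i["t"],float),np.array(i["camera_matrix"]),np.array(i["D"]))[0].reshape(-1,2)
E
python3 - <<'E'
from h import *
np.set_printoptions(precision=4,suppress=True)
s=manip.observe();print(s)
for c in("top","side"):
    im=manip.camera(c);cv2.imwrite(f"pics/{c}0.png",im)
    o,_=ray(c,[[256,192]]);print(c,o)
    for n in("reader_tray","logger_1","tape_roll","vial_near","thermo_logger"):
        for d in manip.trace(c,n):
            m=cv2.moments(d["region"].astype(np.uint8),True)
            ct=[m["m10"]/m["m00"],m["m01"]/m["m00"]]
            z=.042 if "logger_" in n and "thermo" not in n else .02
            print(n,round(d["confidence"],2),d["extent"],np.round(ct,1),onz(c,[ct],z)[0])
E
```

```text
pics
{'time_s': 0.0, 'qpos': array([-0.8239,  0.3594,  0.0111, -0.0004, -1.2241, -0.2881]), 'joint_velocities': array([ 0.0005, -0.0015,  0.0018,  0.    ,  0.0011, -0.0006]), 'joint_efforts': array([ -0.0016, -58.2712,  29.3049,   6.997 ,   0.0068,  -0.0002]), 'tool_pos': array([ 0.2987, -0.6048,  0.2256]), 'ee_rot': array([-0.0003, -0.2273,  0.9738,  0.0008]), 'force': array([-0.278 , -0.3488,  0.6779]), 'wrist_torque': array([-0.0157,  0.0084,  0.0466]), 'finger_force': 0.0, 'gripper_width': 0.08757104780723887}
top [ 0.3532 -0.258   0.8908]
reader_tray 0.83 [194.9, 153.1, 327.6, 273.6] [262.8 215.4] [ 0.4463 -0.2813  0.02  ]
logger_1 0.74 [252.4, 213.3, 271.9, 231.3] [260.  221.5] [ 0.4313 -0.2748  0.042 ]
logger_1 0.73 [220.3, 207.3, 235.4, 224.4] [231.6 214.5] [ 0.4459 -0.2164  0.042 ]
logger_1 0.61 [280.2, 231.8, 295.9, 247.7] [287.2 238.3] [ 0.3967 -0.3302  0.042 ]
tape_roll 0.32 [277.0, 229.3, 296.3, 250.1] [286.6 238.4] [ 0.3977 -0.3307  0.02  ]
vial_near 0.64 [273.8, 152.9, 286.4, 168.6] [279.  159.5] [ 0.5673 -0.3172  0.02  ]
thermo_logger 0.56 [300.2, 150.9, 343.4, 192.9] [320.9 172.2] [ 0.5389 -0.407   0.02  ]
side [ 0.2336 -1.0056  0.4072]
reader_tray 0.7 [168.7, 172.9, 277.3, 249.8] [224.6 219.7] [ 0.4296 -0.3345  0.02  ]
logger_1 0.77 [195.4, 207.6, 218.5, 225.3] [205.5 215.9] [ 0.3921 -0.348   0.042 ]
logger_1 0.57 [214.7, 200.4, 222.6, 206.4] [219.4 202. ] [ 0.4294 -0.3061  0.042 ]
tape_roll 0.61 [224.5, 168.1, 233.7, 177.4] [227.3 171.9] [ 0.5005 -0.1281  0.02  ]
vial_near 0.84 [286.0, 185.4, 294.3, 211.1] [289.9 200. ] [ 0.5709 -0.3059  0.02  ]
thermo_logger 0.69 [271.0, 216.1, 322.1, 256.4] [299.2 234.2] [ 0.531 -0.428  0.02 ]
```

Run:
```python
import cv2
a=cv2.imread("pics/top0.png")
cv2.imwrite("pics/topc.png",cv2.resize(a[135:285,170:370],None,fx=4,fy=4,interpolation=cv2.INTER_CUBIC))
a=cv2.imread("pics/side0.png")
cv2.imwrite("pics/sidec.png",cv2.resize(a[130:280,140:340],None,fx=4,fy=4,interpolation=cv2.INTER_CUBIC))
```

```text
(no output)
```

View pics/topc.png

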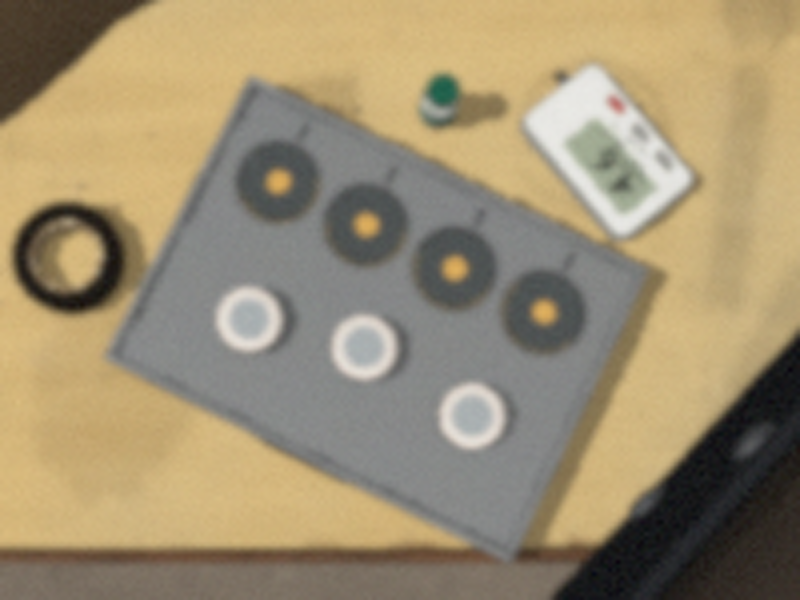

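View pics/sidec.png

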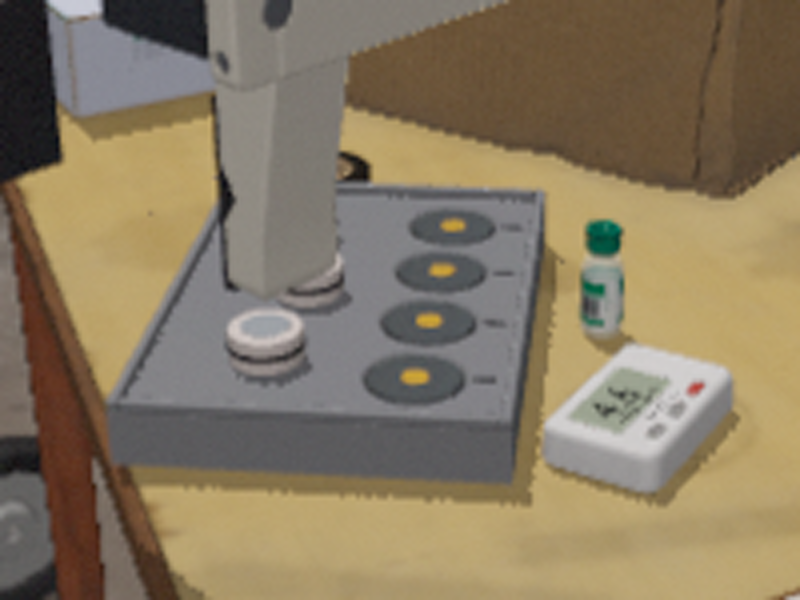

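The top crop shows four wells at crop pixels (278,181), (366,225), (455,268) and (544,312), and three loggers at (249,319), (364,347) and (472,415). The tape is at the left and the vial and thermometer are behind the tray. The side crop agrees with this. The network's "tape" hit in the top view is really a logger.

Run:
```python
from h import *
np.set_printoptions(precision=4,suppress=True)
f=lambda a,o:(np.array(a,float)+.5)/4-.5+o
W=onz("top",f([(544,312),(455,268),(366,225),(278,181)],[170,135]),.026)
Ws=onz("side",f([(415,377),(428,321),(441,271),(453,226)],[140,130]),.026)
L=onz("top",f([(249,319),(364,347),(472,415)],[170,135]),.042)
Ls=onz("side",f([(265,327)],[140,130]),.042)
print("W1-4",W,np.linalg.norm(np.diff(W,axis=0),axis=1));print("side",Ws,np.linalg.norm(np.diff(Ws,axis=0),axis=1));print("L",L,Ls)
ty=(W[3]-W[0])[:2];print("tray y deg",np.degrees(np.arctan2(ty[1],ty[0])))
ty/=np.linalg.norm(ty);tx=np.array([ty[1],-ty[0]])
o=W[:,:2].mean(0)-.04*tx
for p in [*W,*L]:print((p[:2]-o)@tx,(p[:2]-o)@ty)
# corner check with recess: expected outer rim corners in top crop pixels
for sx,sy in((1,1),(1,-1),(-1,1),(-1,-1)):
    q=o+sx*.085*tx+sy*.118*ty;print(sx,sy,((proj("top",[*q,.031])[0]-[170,135])*4).round())
```

```text
W1-4 [[ 0.4511 -0.3711  0.026 ]
 [ 0.4746 -0.3247  0.026 ]
 [ 0.4977 -0.278   0.026 ]
 [ 0.5216 -0.2314  0.026 ]] [0.052  0.0521 0.0524]
side [[ 0.4523 -0.3708  0.026 ]
 [ 0.4751 -0.3243  0.026 ]
 [ 0.4985 -0.278   0.026 ]
 [ 0.5222 -0.2317  0.026 ]] [0.0517 0.0519 0.0521]
L [[ 0.4462 -0.2171  0.042 ]
 [ 0.4316 -0.2761  0.042 ]
 [ 0.3966 -0.331   0.042 ]] [[ 0.397  -0.3322  0.042 ]]
tray y deg 63.22416909430222
0.04006122694967705 -0.07817078188857521
0.040138256327983506 -0.02615839779382999
0.0397392897726623 0.025985898288152565
0.04006122694967705 0.07834328139425276
-0.03368178116780833 0.05716887082160847
-0.020129163210628895 -0.0021564675488843802
-0.026647082026171637 -0.06688743662248348
1 1 [248.  71.]
1 -1 [649. 267.]
-1 1 [100. 355.]
-1 -1 [509. 562.]
```

Request:
arm_command --rows '[[0.3,[0,0,1],[0,0,-0.92]],[0.3,[0,0,1],[0,0,-0.92]],[0.3,[0,0,1],[0,0,-0.92]],[0.3,[0,0,1],[0,0,-0.92]],[0.3,[0,0,1],[0,0,-0.92]],[0.3,[-1,0.1,0],[0,0,0]],[0.3,[-1,0.1,0],[0,0,0]],[0.3,[-1,0.1,0],[0,0,0]],[0.3,[-1,0.1,0],[0,0,0]],[0.3,[-1,0.1,0],[0,0,0]],[0.3,[-1,0.1,0],[0,0,0]],[0.3,[-1,0.1,0],[0,0,0]],[0.3,[-1,0.1,0],[0,0,0]],[0.3,[-1,0.1,0],[0,0,0]],[0.3,[-1,0.1,0],[0,0,0]],[0.3,[-1,0.1,0],[0,0,0]],[0.3,[-1,0.1,0],[0,0,0]],[0.3,[-1,0.1,0],[0,0,0]],[0.3,[-1,0.1,0],[0,0,0]],[0.3,[-1,0.1,0],[0,0,0]]]' --newtons 5

```text
time_s: 3.1
tool_pos: [0.4356, -0.2531, 0.1018]
ee_rot: [0.0, -0.523, 0.852, -0.0]
force: [0.0, 0.7, -0.4]
gripper_width: 0.0571
finger_force: 0.0
```

```bash
cat > g.py <<'E'
import sys; from h import *
from scipy.spatial.transform import Rotation as Ro
# usage: g.py x y z : shares of 25mm in tool axes to reach target, and yaw error deg
s=manip.observe();q=s["ee_rot"];R=Ro.from_quat([q[1],q[2],q[3],q[0]]).as_matrix()
T=np.array([float(a) for a in sys.argv[1:4]])
print("t",round(s["time_s"],2),"p",s["tool_pos"].round(4),"F",s["force"].round(1),"w",round(s["gripper_width"],4),"ff",s["finger_force"])
print("shares",(R.T@(T-s["tool_pos"])/.025).round(2),"tool y deg",np.degrees(np.arctan2(R[1,1],R[0,1])).round(2),"tilt",R[:,2].round(4))
E
python3 g.py .4462 -.2171 .032
```

```text
t 3.1 p [ 0.4356 -0.2531  0.1018] F [ 0.   0.7 -0.4] w 0.0571 ff 0.0
shares [-1.48  0.28  2.79] tool y deg 153.09 tilt [ 6.e-04 -1.e-04 -1.e+00]
```

Request:
arm_command --rows '[[0.3,[-0.75,0.14,0.4],[0,0,0]],[0.3,[-0.75,0.14,0.4],[0,0,0]],[0.3,[0,0,0.5],[0,0,0]],[0.3,[0,0,0.5],[0,0,0]],[0.3,[0,0,0.5],[0,0,0]],[0.3,[0,0,0.4],[0,0,0]],[0.3,[0,0,0],[0,0,0]],[0.3,[0,0,0],[0,0,0]]]'

```text
time_s: 4.1
tool_pos: [0.4461, -0.2174, 0.0342]
ee_rot: [0.0, -0.523, 0.852, -0.0]
force: [0.3, 0.4, -0.4]
gripper_width: 0.0572
finger_force: 0.0
```

```bash
python3 g.py .4462 -.2171 .032
```

```text
t 4.1 p [ 0.4461 -0.2174  0.0342] F [ 0.3  0.4 -0.4] w 0.0572 ff 0.0
shares [-0.01  0.    0.09] tool y deg 153.08 tilt [ 2.e-04 -1.e-04 -1.e+00]
```

Request:
arm_command --rows '[[-1,[0,0,0.09],[0,0,0]],[-1,[0,0,0],[0,0,0]],[-1,[0,0,0],[0,0,0]],[-1,[0,0,0],[0,0,0]],[-1,[0,0,0],[0,0,0]],[-1,[0,0,0],[0,0,0]]]'

```text
time_s: 4.85
tool_pos: [0.4461, -0.2172, 0.032]
ee_rot: [0.0, -0.523, 0.852, -0.0]
force: [-0.2, 0.7, 2.3]
gripper_width: 0.0336
finger_force: 5.0
```

```bash
python3 g.py .522 -.2315 .032
```

```text
t 4.85 p [ 0.4461 -0.2172  0.032 ] F [-0.2  0.7  2.3] w 0.0336 ff 5.0000060015008785
shares [-0.86 -2.97 -0.  ] tool y deg 153.09 tilt [ 3.e-04 -1.e-04 -1.e+00]
```

Request:
arm_command --rows '[[-1,[-0.086,-0.297,0],[0,0,0]],[-1,[-0.086,-0.297,0],[0,0,0]],[-1,[-0.086,-0.297,0],[0,0,0]],[-1,[-0.086,-0.297,0],[0,0,0]],[-1,[-0.086,-0.297,0],[0,0,0]],[-1,[-0.086,-0.297,0],[0,0,0]],[-1,[-0.086,-0.297,0],[0,0,0]],[-1,[-0.086,-0.297,0],[0,0,0]],[-1,[-0.086,-0.297,0],[0,0,0]],[-1,[-0.086,-0.297,0],[0,0,0]],[-1,[0,0,0],[0,0,0]],[-1,[0,0,0],[0,0,0]]]'

```text
time_s: 6.35
tool_pos: [0.5226, -0.2317, 0.0318]
ee_rot: [0.0, -0.523, 0.852, -0.0]
force: [0.2, 0.1, 2.6]
gripper_width: 0.0334
finger_force: 5.0
```

```bash
python3 g.py .522 -.2315 .032
python3 - <<'E'
from h import *
for c in("top","side"):
    im=manip.camera(c);cv2.imwrite(f"pics/{c}1.png",im)
im=cv2.imread("pics/top1.png")[135:235,170:320];jm=cv2.imread("pics/side1.png")[130:230,190:340]
cv2.imwrite("pics/c1.png",cv2.resize(np.hstack([im,jm]),(798,266),interpolation=cv2.INTER_CUBIC))
E
```

```text
t 6.35 p [ 0.5226 -0.2317  0.0318] F [0.2 0.1 2.6] w 0.0334 ff 5.0001750636147335
shares [ 0.    0.03 -0.01] tool y deg 153.09 tilt [ 1.2e-03 -2.0e-04 -1.0e+00]
```

View pics/c1.png

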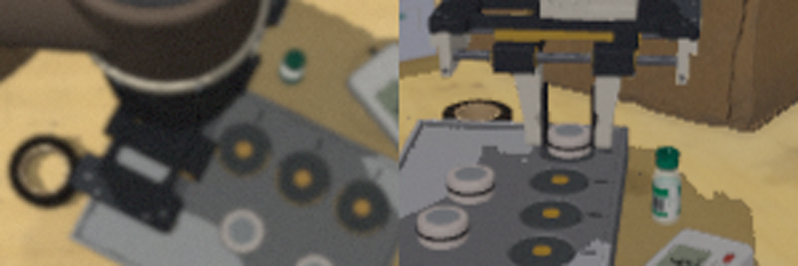

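Request:
arm_command --rows '[[-0.1,[0,0,0],[0,0,0]],[-0.1,[0,0,0],[0,0,0]],[-0.1,[0,0,0],[0,0,0]],[-0.1,[0,0,-0.5],[0,0,0]],[-0.1,[0,0,-0.6],[0,0,0]],[-1,[0,0,0],[0,0,0]],[-1,[0,0,0],[0,0,0]],[-1,[0,0,0],[0,0,0]],[-1,[0,0,0],[0,0,0]]]'

```text
time_s: 7.58
tool_pos: [0.5216, -0.2316, 0.0589]
ee_rot: [-0.0, -0.523, 0.852, 0.0]
force: [-0.4, 0.2, -0.5]
gripper_width: 0.005
finger_force: 0.0
```

```bash
cat > lg.py <<'E'
from h import *
manip.camera("side")
for d in manip.trace("side","logger_1"):
    e=d["extent"]; r=d["region"]; 
    # fit silhouette of a cylinder: solve for xy so that projected bbox matches
    from scipy.optimize import least_squares
    th=np.linspace(0,2*np.pi,60)
    def bb(p):
        X=np.vstack([np.c_[p[0]+.017*np.cos(th),p[1]+.017*np.sin(th),np.full(60,z)] for z in(.026,.042)])
        u=proj("side",X);return np.r_[u.min(0),u.max(0)]
    s=least_squares(lambda p:bb(p)-e,[.46,-.28])
    print(round(d["confidence"],2),s.x.round(4),"res",s.fun.round(1))
E
python3 lg.py; python3 g.py .522 -.2315 .042
```

```text
0.57 [ 0.5284 -0.2228] res [ 1.4  0.6 -1.4 -0.4]
0.55 [ 0.4284 -0.2788] res [-1.9  0.4  1.9 -0.5]
0.52 [ 0.3968 -0.3396] res [ 1.   0.2 -1.  -0.1]
t 7.67 p [ 0.5217 -0.2316  0.059 ] F [-0.4 -0.1 -0.7] w 0.0013 ff 0.0
shares [-0.01 -0.01  0.68] tool y deg 153.09 tilt [-6.e-04  0.e+00 -1.e+00]
```

Run:
```python
from h import *
im=manip.camera("side")
a=cv2.resize(im[150:220,200:300],None,fx=8,fy=8,interpolation=cv2.INTER_CUBIC)
th=np.linspace(0,2*np.pi,80)
def dr(c,r,z,col):
    u=(proj("side",np.c_[c[0]+r*np.cos(th),c[1]+r*np.sin(th),np.full(80,z)])-[200,150]+.5)*8
    cv2.polylines(a,[u.astype(np.int32).reshape(-1,1,2)],True,col,1)
dr((.522,-.2315),.017,.042,(0,0,255));dr((.522,-.2315),.017,.026,(0,0,255));dr((.522,-.2315),.022,.026,(255,0,0));dr((.4983,-.278),.022,.026,(255,0,0))
cv2.imwrite("pics/z2.png",a)
```

```text
(no output)
```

View pics/z2.png

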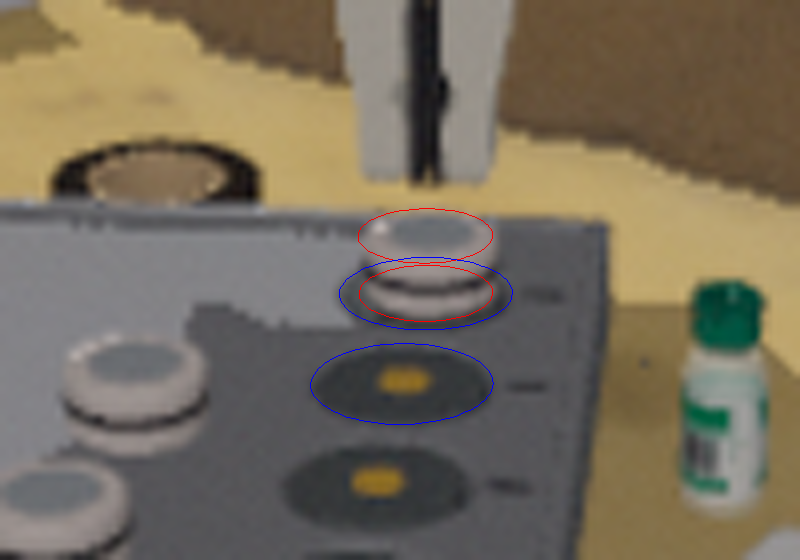

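The logger sits centred on well 4 (red and blue model outlines match it to within about 1 mm) at crop (427,265). I'll press it gently.

Request:
arm_command --rows '[[-1,[0,0,0.3],[0,0,0]],[-1,[0,0,0.28],[0,0,0]],[-1,[0,0,0.04],[0,0,0]],[-1,[0,0,0.04],[0,0,0]],[-1,[0,0,0.04],[0,0,0]],[-1,[0,0,0.04],[0,0,0]],[-1,[0,0,0],[0,0,0]]]'

```text
time_s: 8.6
tool_pos: [0.5221, -0.2317, 0.0412]
ee_rot: [0.0, -0.523, 0.852, -0.0]
force: [-2.0, 0.8, 4.0]
gripper_width: 0.0003
finger_force: 2.3
```

Request:
arm_command --rows '[[-1,[0,0,0.04],[0,0,0]],[-1,[0,0,0.04],[0,0,0]],[-1,[0,0,0],[0,0,0]]]'

```text
time_s: 8.98
tool_pos: [0.522, -0.2317, 0.0388]
ee_rot: [0.0, -0.523, 0.852, -0.0]
force: [-0.6, 0.0, 3.9]
gripper_width: 0.0007
finger_force: 1.9
```

Request:
arm_command --rows '[[-1,[0,0,0.04],[0,0,0]],[-1,[0,0,0.04],[0,0,0]],[-1,[0,0,0.04],[0,0,0]],[-1,[0,0,0.04],[0,0,0]],[-1,[0,0,0.04],[0,0,0]],[-1,[0,0,0.04],[0,0,0]],[-1,[0,0,0],[0,0,0]]]'

```text
time_s: 9.85
tool_pos: [0.5219, -0.2317, 0.0327]
ee_rot: [0.0, -0.523, 0.852, -0.0]
force: [0.3, -0.0, 1.6]
gripper_width: 0.0003
finger_force: 1.4
```

Request:
arm_command --rows '[[-1,[0,0,0.04],[0,0,0]],[-1,[0,0,0.04],[0,0,0]],[-1,[0,0,0.04],[0,0,0]],[-1,[0,0,0.04],[0,0,0]],[-1,[0,0,0],[0,0,0]]]'

```text
time_s: 10.48
tool_pos: [0.522, -0.2317, 0.0292]
ee_rot: [0.0, -0.523, 0.852, -0.0]
force: [-1.4, 0.8, 8.1]
gripper_width: 0.0004
finger_force: 4.4
```

Request:
arm_command --rows '[[-1,[0,0,0.02],[0,0,0]],[-1,[0,0,0.02],[0,0,0]],[-1,[0,0,0],[0,0,0]]]'

```text
time_s: 10.85
tool_pos: [0.5222, -0.2318, 0.0292]
ee_rot: [0.0, -0.523, 0.852, -0.0]
force: [-3.7, 2.4, 16.9]
gripper_width: 0.0009
finger_force: 8.6
```

Request:
arm_command --rows '[[-1,[0,0,-0.7],[0,0,0]],[0.3,[0,0,-0.6],[0,0,0]]]'

```text
time_s: 11.1
tool_pos: [0.5213, -0.2315, 0.0602]
ee_rot: [-0.0, -0.523, 0.852, 0.001]
force: [0.3, -0.3, 0.2]
gripper_width: 0.0063
finger_force: 0.0
```

```bash
python3 g.py .4316 -.2761 .032
```

```text
t 11.1 p [ 0.5213 -0.2315  0.0602] F [ 0.3 -0.3  0.2] w 0.0063 ff 0.0
shares [3.21 2.39 1.13] tool y deg 153.07 tilt [-1.3e-03  4.0e-04 -1.0e+00]
```

Request:
arm_command --rows '[[0.3,[0.8,0.6,0],[0,0,0]],[0.3,[0.8,0.6,0],[0,0,0]],[0.3,[0.8,0.6,0],[0,0,0]],[0.3,[0.8,0.6,0],[0,0,0]],[0.3,[0,0,0],[0,0,0]],[0.3,[0,0,0.5],[0,0,0]],[0.3,[0,0,0.5],[0,0,0]],[0.3,[0,0,0.1],[0,0,0]],[0.3,[0,0,0],[0,0,0]]]'

```text
time_s: 12.22
tool_pos: [0.4322, -0.2756, 0.0322]
ee_rot: [-0.0, -0.523, 0.852, 0.0]
force: [0.5, -0.5, 0.1]
gripper_width: 0.0573
finger_force: 0.0
```

```bash
python3 g.py .4316 -.2761 .032
```

```text
t 12.22 p [ 0.4322 -0.2756  0.0322] F [ 0.5 -0.5  0.1] w 0.0573 ff 0.0
shares [0.03 0.01 0.01] tool y deg 153.12 tilt [-1.2e-03  2.0e-04 -1.0e+00]
```

Request:
arm_command --rows '[[-1,[0.03,0,0],[0,0,0]],[-1,[0,0,0],[0,0,0]],[-1,[0,0,0],[0,0,0]],[-1,[0,0,0],[0,0,0]],[-1,[0,0,0],[0,0,0]]]'

```text
time_s: 12.85
tool_pos: [0.4319, -0.2765, 0.033]
ee_rot: [0.0, -0.523, 0.852, -0.0]
force: [-0.1, 0.6, 2.2]
gripper_width: 0.0336
finger_force: 5.0
```

```bash
python3 g.py .4982 -.278 .032
```

```text
t 12.85 p [ 0.4319 -0.2765  0.033 ] F [-0.1  0.6  2.2] w 0.0336 ff 5.000080613535829
shares [-1.15 -2.39  0.04] tool y deg 153.09 tilt [ 3.e-04 -1.e-04 -1.e+00]
```

Request:
arm_command --rows '[[-1,[-0.144,-0.299,0],[0,0,0]],[-1,[-0.144,-0.299,0],[0,0,0]],[-1,[-0.144,-0.299,0],[0,0,0]],[-1,[-0.144,-0.299,0],[0,0,0]],[-1,[-0.144,-0.299,0],[0,0,0]],[-1,[-0.144,-0.299,0],[0,0,0]],[-1,[-0.144,-0.299,0],[0,0,0]],[-1,[-0.144,-0.299,0],[0,0,0]],[-1,[0,0,0],[0,0,0]],[-0.1,[0,0,0],[0,0,0]],[-0.1,[0,0,0],[0,0,0]],[-0.1,[0,0,0],[0,0,0]],[-0.1,[0,0,-0.5],[0,0,0]],[-0.1,[0,0,-0.6],[0,0,0]],[-1,[0,0,0],[0,0,0]],[-1,[0,0,0],[0,0,0]],[-1,[0,0,0],[0,0,0]],[-1,[0,0,0],[0,0,0]]]'

```text
time_s: 15.1
tool_pos: [0.4979, -0.2778, 0.0599]
ee_rot: [-0.0, -0.523, 0.852, 0.0]
force: [-0.8, 1.1, 0.5]
gripper_width: 0.0049
finger_force: 0.0
```

```bash
python3 g.py .4982 -.278 .042
cat > z.py <<'E'
from h import *
import sys
im=manip.camera("side")
a=cv2.resize(im[160:230,190:290],None,fx=8,fy=8,interpolation=cv2.INTER_CUBIC)
th=np.linspace(0,2*np.pi,80)
def dr(c,r,z,col):
    u=(proj("side",np.c_[c[0]+r*np.cos(th),c[1]+r*np.sin(th),np.full(80,z)])-[190,160]+.5)*8
    cv2.polylines(a,[u.astype(np.int32).reshape(-1,1,2)],True,col,1)
W=[(.4517,-.371),(.4749,-.3245),(.4982,-.278),(.522,-.2315)]
for w,h in zip(W,sys.argv[2]):
    dr(w,.022,.026,(255,0,0))
    if h!="-":
        dr(w,.017,.029 if h=="h" else .042,(0,0,255))
cv2.imwrite(sys.argv[1],a)
E
python3 z.py pics/z3.png --uh
```

```text
t 15.1 p [ 0.4979 -0.2778  0.0599] F [-0.8  1.1  0.5] w 0.0049 ff 0.0
shares [ 0.   -0.01  0.72] tool y deg 153.08 tilt [-7.e-04  2.e-04 -1.e+00]
```

View pics/z3.png

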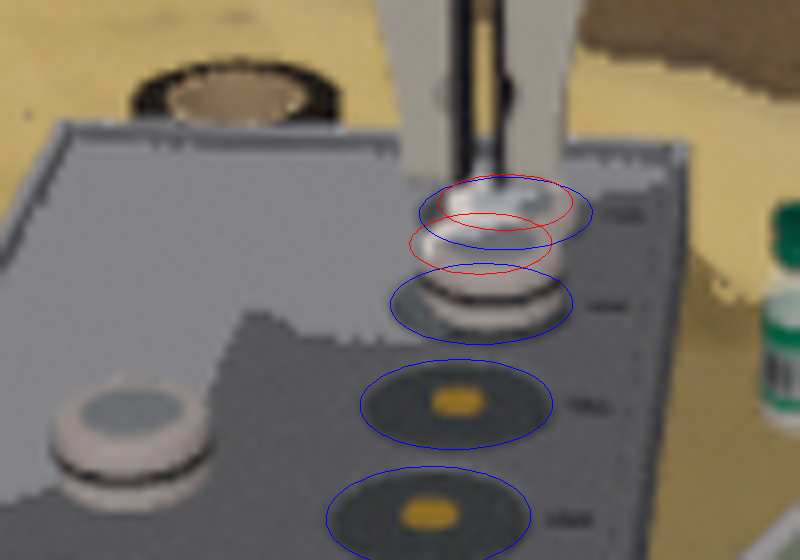

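Request:
arm_command --rows '[[-1,[0,0,0.33],[0,0,0]],[-1,[0,0,0.3],[0,0,0]],[-1,[0,0,0.04],[0,0,0]],[-1,[0,0,0.04],[0,0,0]],[-1,[0,0,0.04],[0,0,0]],[-1,[0,0,0.03],[0,0,0]],[-1,[0,0,0],[0,0,0]]]'

```text
time_s: 16.02
tool_pos: [0.4983, -0.2779, 0.0411]
ee_rot: [0.0, -0.523, 0.852, -0.0]
force: [-0.5, 0.3, 2.4]
gripper_width: 0.0007
finger_force: 1.4
```

Request:
arm_command --rows '[[-1,[0,0,0.04],[0,0,0]],[-1,[0,0,0.04],[0,0,0]],[-1,[0,0,0],[0,0,0]]]'

```text
time_s: 16.4
tool_pos: [0.4983, -0.2779, 0.0388]
ee_rot: [0.0, -0.523, 0.852, -0.0]
force: [-0.5, 0.2, 2.7]
gripper_width: 0.0007
finger_force: 1.0
```

Well 3's pad is sinking too, so I'll go on to just above home.

Request:
arm_command --rows '[[-1,[0,0,0.04],[0,0,0]],[-1,[0,0,0.04],[0,0,0]],[-1,[0,0,0.04],[0,0,0]],[-1,[0,0,0.04],[0,0,0]],[-1,[0,0,0.04],[0,0,0]],[-1,[0,0,0.04],[0,0,0]],[-1,[0,0,0.04],[0,0,0]],[-1,[0,0,0.04],[0,0,0]],[-1,[0,0,0.04],[0,0,0]],[-1,[0,0,0.03],[0,0,0]],[-1,[0,0,0],[0,0,0]]]'

```text
time_s: 17.77
tool_pos: [0.4983, -0.2779, 0.0293]
ee_rot: [0.0, -0.523, 0.852, -0.0]
force: [0.5, -0.0, 4.5]
gripper_width: 0.0004
finger_force: 2.6
```

Request:
arm_command --rows '[[-1,[0,0,0.03],[0,0,0]],[-1,[0,0,0.03],[0,0,0]],[-1,[0,0,0],[0,0,0]]]'

```text
time_s: 18.15
tool_pos: [0.4985, -0.278, 0.0291]
ee_rot: [0.0, -0.523, 0.852, -0.0]
force: [-3.7, 3.0, 17.3]
gripper_width: 0.0001
finger_force: 8.9
```

Request:
arm_command --rows '[[-1,[0,0,-0.7],[0,0,0]],[0.3,[0,0,-0.6],[0,0,0]]]'

```text
time_s: 18.4
tool_pos: [0.4978, -0.2777, 0.0602]
ee_rot: [-0.0, -0.523, 0.852, 0.0]
force: [-0.1, 0.8, -0.5]
gripper_width: 0.0057
finger_force: 0.0
```

```bash
python3 g.py .3968 -.3316 .032
```

```text
t 18.4 p [ 0.4978 -0.2777  0.0602] F [-0.1  0.8 -0.5] w 0.0057 ff 0.0
shares [3.75 2.62 1.13] tool y deg 153.08 tilt [-9.e-04  4.e-04 -1.e+00]
```

Home at 0.0291, 17 N. Next is the third logger, to well 2.

Request:
arm_command --rows '[[0.3,[0.75,0.52,0],[0,0,0]],[0.3,[0.75,0.52,0],[0,0,0]],[0.3,[0.75,0.52,0],[0,0,0]],[0.3,[0.75,0.52,0],[0,0,0]],[0.3,[0.75,0.54,0],[0,0,0]],[0.3,[0,0,0],[0,0,0]],[0.3,[0,0,0.5],[0,0,0]],[0.3,[0,0,0.5],[0,0,0]],[0.3,[0,0,0.13],[0,0,0]],[0.3,[0,0,0],[0,0,0]],[-1,[0,0,0],[0,0,0]],[-1,[0,0,0],[0,0,0]],[-1,[0,0,0],[0,0,0]],[-1,[0,0,0],[0,0,0]],[-1,[0,0,0],[0,0,0]]]'

```text
time_s: 20.27
tool_pos: [0.3975, -0.3319, 0.0321]
ee_rot: [0.0, -0.523, 0.852, -0.0]
force: [0.7, 1.4, 2.7]
gripper_width: 0.0335
finger_force: 5.0
```

```bash
python3 g.py .4747 -.3245 .032
```

```text
t 20.27 p [ 0.3975 -0.3319  0.0321] F [0.7 1.4 2.7] w 0.0335 ff 5.000121872581076
shares [-1.66 -2.62  0.  ] tool y deg 153.09 tilt [ 4.e-04 -2.e-04 -1.e+00]
```

Request:
arm_command --rows '[[-1,[-0.184,-0.288,0],[0,0,0]],[-1,[-0.184,-0.288,0],[0,0,0]],[-1,[-0.184,-0.288,0],[0,0,0]],[-1,[-0.184,-0.288,0],[0,0,0]],[-1,[-0.184,-0.288,0],[0,0,0]],[-1,[-0.184,-0.288,0],[0,0,0]],[-1,[-0.184,-0.288,0],[0,0,0]],[-1,[-0.184,-0.288,0],[0,0,0]],[-1,[-0.184,-0.288,0],[0,0,0]],[-1,[0,0,0],[0,0,0]],[-0.1,[0,0,0],[0,0,0]],[-0.1,[0,0,0],[0,0,0]],[-0.1,[0,0,0],[0,0,0]],[-0.1,[0,0,-0.5],[0,0,0]],[-0.1,[0,0,-0.6],[0,0,0]],[-1,[0,0,0],[0,0,0]],[-1,[0,0,0],[0,0,0]],[-1,[0,0,0],[0,0,0]],[-1,[0,0,0],[0,0,0]]]'

```text
time_s: 22.65
tool_pos: [0.4736, -0.3242, 0.0589]
ee_rot: [-0.0, -0.523, 0.852, 0.0]
force: [0.7, -0.4, -0.1]
gripper_width: 0.0053
finger_force: 0.0
```

```bash
python3 g.py .4747 -.3245 .042; python3 z.py pics/z4.png -uhh
```

```text
t 22.65 p [ 0.4736 -0.3242  0.0589] F [ 0.7 -0.4 -0.1] w 0.0053 ff 0.0
shares [-0.01 -0.05  0.68] tool y deg 153.09 tilt [-7.e-04  2.e-04 -1.e+00]
```

View pics/z4.png

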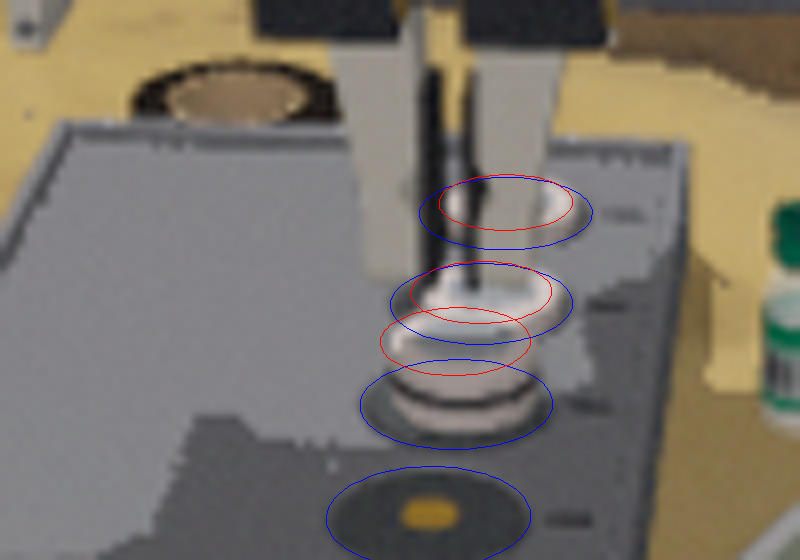

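Wells 4 and 3 show their loggers sunk to home, and the third logger lies inside well 2's mouth at crop (463,370). I'll probe it.

Request:
arm_command --rows '[[-1,[0,0,0.3],[0,0,0]],[-1,[0,0,0.28],[0,0,0]],[-1,[0,0,0.04],[0,0,0]],[-1,[0,0,0.04],[0,0,0]],[-1,[0,0,0.04],[0,0,0]],[-1,[0,0,0.04],[0,0,0]],[-1,[0,0,0],[0,0,0]]]'

```text
time_s: 23.58
tool_pos: [0.474, -0.3243, 0.0423]
ee_rot: [0.0, -0.523, 0.852, -0.0]
force: [-3.3, 3.3, 12.7]
gripper_width: 0.0001
finger_force: 6.1
```

It holds at 0.0423 m under 12.7 N, above the 10 N brake limit, so well 2 is seized. I'll back off and slide the logger on to well 1.

Request:
arm_command --rows '[[-1,[0,0,-0.4],[0,0,0]],[-0.1,[0,0,-0.4],[0,0,0]],[-0.1,[0,0,0],[0,0,0]],[-0.1,[0,0,0],[0,0,0]],[-0.1,[0,0,0],[0,0,0]],[-0.1,[0,0,0],[0,0,0]]]'

```text
time_s: 24.32
tool_pos: [0.4737, -0.3242, 0.0605]
ee_rot: [-0.0, -0.523, 0.852, 0.0]
force: [-0.5, 0.3, 0.7]
gripper_width: 0.0386
finger_force: 0.0
```

```bash
python3 g.py .4752 -.3248 .032
```

```text
t 24.32 p [ 0.4737 -0.3242  0.0605] F [-0.5  0.3  0.7] w 0.0386 ff 0.0
shares [-0.01 -0.07  1.14] tool y deg 153.09 tilt [-6.e-04  2.e-04 -1.e+00]
```

Request:
arm_command --rows '[[0.08,[0,-0.06,0],[0,0,0]],[0.08,[0,0,0],[0,0,0]],[0.08,[0,0,0.4],[0,0,0]],[0.08,[0,0,0.4],[0,0,0]],[0.08,[0,0,0.25],[0,0,0]],[0.08,[0,0,0],[0,0,0]],[-1,[0,0,0],[0,0,0]],[-1,[0,0,0],[0,0,0]],[-1,[0,0,0],[0,0,0]],[-1,[0,0,0.06],[0,0,0]],[-1,[0,0,0],[0,0,0]]]'

```text
time_s: 25.7
tool_pos: [0.4754, -0.3251, 0.0337]
ee_rot: [0.0, -0.523, 0.852, -0.0]
force: [-2.2, 0.7, 3.9]
gripper_width: 0.0334
finger_force: 5.0
```

```bash
python3 g.py .4517 -.371 .032
```

```text
t 25.7 p [ 0.4754 -0.3251  0.0337] F [-2.2  0.7  3.9] w 0.0334 ff 5.0006933546683285
shares [2.07 0.01 0.07] tool y deg 153.1 tilt [ 6.e-04 -4.e-04 -1.e+00]
```

Request:
arm_command --rows '[[-1,[0.296,0.001,-0.01],[0,0,0]],[-1,[0.296,0.001,0],[0,0,0]],[-1,[0.296,0.001,0],[0,0,0]],[-1,[0.296,0.001,0],[0,0,0]],[-1,[0.296,0.001,0],[0,0,0]],[-1,[0.296,0.001,0],[0,0,0]],[-1,[0.296,0.001,0],[0,0,0]],[-1,[0,0,0],[0,0,0]],[-0.1,[0,0,0],[0,0,0]],[-0.1,[0,0,0],[0,0,0]],[-0.1,[0,0,0],[0,0,0]],[-0.1,[0,0,-0.5],[0,0,0]],[-0.1,[0,0,-0.6],[0,0,0]],[-1,[0,0,0],[0,0,0]],[-1,[0,0,0],[0,0,0]],[-1,[0,0,0],[0,0,0]],[-1,[0,0,0],[0,0,0]]]'

```text
time_s: 27.82
tool_pos: [0.4514, -0.3709, 0.0604]
ee_rot: [-0.0, -0.523, 0.852, 0.0]
force: [-0.5, 0.3, -0.8]
gripper_width: 0.005
finger_force: 0.0
```

```bash
python3 g.py .4517 -.371 .042; python3 z.py pics/z5.png u-hh
```

```text
t 27.82 p [ 0.4514 -0.3709  0.0604] F [-0.5  0.3 -0.8] w 0.005 ff 0.0
shares [-0.   -0.01  0.74] tool y deg 153.08 tilt [-6.e-04  3.e-04 -1.e+00]
```

View pics/z5.png

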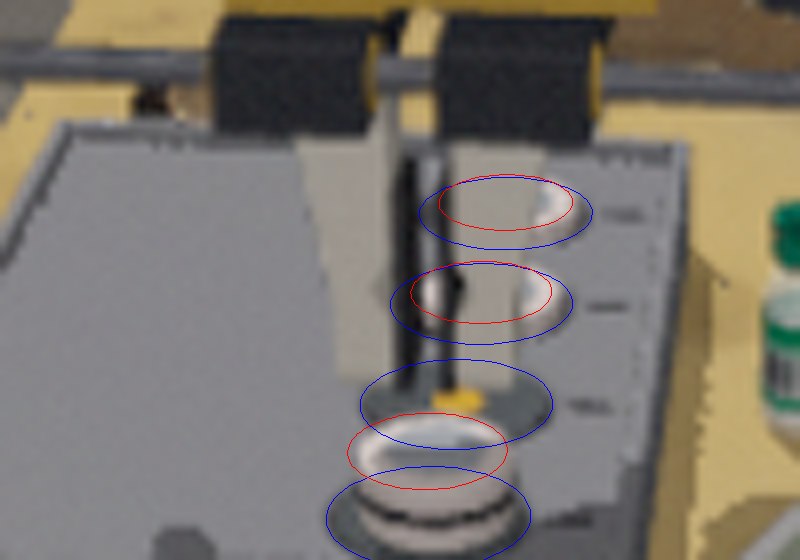

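The logger is within well 1's mouth at crop (435,480), 1–2 mm off centre. I'll press it.

Request:
arm_command --rows '[[-1,[0,0,0.34],[0,0,0]],[-1,[0,0,0.3],[0,0,0]],[-1,[0,0,0.04],[0,0,0]],[-1,[0,0,0.04],[0,0,0]],[-1,[0,0,0.04],[0,0,0]],[-1,[0,0,0.04],[0,0,0]],[-1,[0,0,0],[0,0,0]]]'

```text
time_s: 28.75
tool_pos: [0.4517, -0.3711, 0.0414]
ee_rot: [0.0, -0.523, 0.852, -0.0]
force: [-1.2, 1.2, 4.1]
gripper_width: 0.0006
finger_force: 2.4
```

Request:
arm_command --rows '[[-1,[0,0,0.04],[0,0,0]],[-1,[0,0,0.04],[0,0,0]],[-1,[0,0,0],[0,0,0]]]'

```text
time_s: 29.12
tool_pos: [0.4517, -0.3711, 0.0394]
ee_rot: [0.0, -0.523, 0.852, -0.0]
force: [-2.0, 0.6, 5.2]
gripper_width: 0.0004
finger_force: 2.4
```

Request:
arm_command --rows '[[-1,[0,0,0.04],[0,0,0]],[-1,[0,0,0.04],[0,0,0]],[-1,[0,0,0.04],[0,0,0]],[-1,[0,0,0.04],[0,0,0]],[-1,[0,0,0.04],[0,0,0]],[-1,[0,0,0.04],[0,0,0]],[-1,[0,0,0.04],[0,0,0]],[-1,[0,0,0.04],[0,0,0]],[-1,[0,0,0.04],[0,0,0]],[-1,[0,0,0.04],[0,0,0]],[-1,[0,0,0],[0,0,0]]]'

```text
time_s: 30.5
tool_pos: [0.4517, -0.3712, 0.0293]
ee_rot: [0.0, -0.523, 0.852, -0.0]
force: [-1.5, 1.4, 4.8]
gripper_width: 0.0008
finger_force: 2.4
```

Request:
arm_command --rows '[[-1,[0,0,0.03],[0,0,0]],[-1,[0,0,0.03],[0,0,0]],[-1,[0,0,0],[0,0,0]]]'

```text
time_s: 30.88
tool_pos: [0.4519, -0.3713, 0.0291]
ee_rot: [0.0, -0.523, 0.852, -0.001]
force: [-4.3, 3.8, 17.4]
gripper_width: 0.0006
finger_force: 8.4
```

Request:
arm_command --rows '[[-1,[0,0,-0.8],[0,0,0]],[-1,[0,0,-1],[0,0,0]],[-1,[0,0,-1],[0,0,0]],[-1,[1,0,-1],[0,0,0]],[-1,[1,0,-1],[0,0,0]],[-1,[1,0,-1],[0,0,0]],[-1,[1,0,0],[0,0,0]],[-1,[1,0,0],[0,0,0]],[-1,[1,0,0],[0,0,0]],[-1,[1,0,0],[0,0,0]],[-1,[1,0,0],[0,0,0]],[-1,[0,0,0],[0,0,0]]]'

```text
time_s: 32.38
tool_pos: [0.3602, -0.5505, 0.1718]
ee_rot: [-0.0, -0.522, 0.853, 0.0]
force: [0.4, 0.7, -0.3]
gripper_width: 0.0003
finger_force: 0.0
```

Run:
```python
from h import *
a=manip.camera("top")[135:285,170:370];b=manip.camera("side")[130:280,140:340]
cv2.imwrite("pics/f.png",cv2.resize(np.vstack([a,b]),(400,600),interpolation=cv2.INTER_CUBIC))
```

```text
(no output)
```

View pics/f.png

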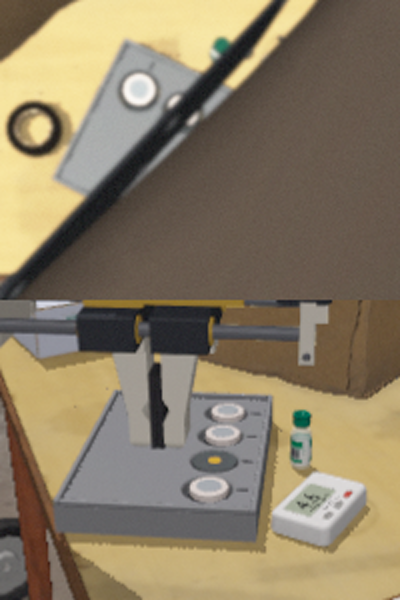

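The side view shows loggers home in wells 4, 3 and 1 at (227,411), (222,434) and (209,487). Well 2's pad is empty at (214,461), and the bystanders are where they were.

```bash
python3 -c "
from workcell import manip
print(manip.job_done())"
```

```text
the job is handed in; nothing more can be done
None
```

The three loggers are pressed fully home in wells 1, 3 and 4; well 2's pad is the seized one (it held at 12.7 N, so I slid that logger on to well 1), and the job was handed in at about 32 s with the vial, thermometer and tape roll left in place.

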